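# Close the split gear housing and hold it pressed

### The job

The lower half of the yarn tester's gear housing sits in its assembly jig: first slide the jig's barrel bolt fully home into its keeper, so that the half is locked in. Then pick up the upper half with the domed cap, lower it gently (no dropping) onto the two dowels the way round that its holes match, until it is flush all round, and press it down with about 20 N. Finish while still holding the pair pressed together, ready for the screws; leave everything else on the table where it is.

Things in the scene. Friction and masses are not known exactly. Their poses are not given: they have to be found in the camera images.
- jig: fixed jig: dark steel plate 12 mm thick on the table, x -95 to 62, y -122 to 76 mm of its frame, with a nest of low blocks. Origin on the table under the nest's centre, z up, yaw up to 0.3 rad. Bolt track along y at x -72, y -112 to -20 mm, 32 mm high (strap at its end 38 mm); keeper in line at y 20 to 36 mm, 39 mm high. Jig and upper half may swap table sides
- bolt (a joint): the barrel bolt's slide, metres: 0 fully drawn back, 0.048 fully home in the keeper (end stop); grows along the jig's +y. It starts between 0 and 0.010, resists with about 2.5 N of friction and stays where it is left. When home it passes 2 mm over the lug of the housing half
- bolt_knob (a point): on the axis of the bolt's upright round steel knob, 56 mm above the table. Knob 14 mm in diameter, free from 34 to 68 mm above the table; its axis is 32 mm from the side of the lower half, so pinch it along the jig's y or push it from behind. Moves with the bolt; axes as the jig's
- housing: lower half of the gear housing: aluminium block 80 (x) x 110 (y) x 40 mm with a foot lug 24 mm wide, 10 mm thick, 44 mm out to -x. Loose in the jig's nest (1 mm play). Origin at the centre of its underside, 12 mm above the table, over the jig's origin; axes as the jig's. Flat joint face 52 mm above the table, dark cavity in its middle, two steel dowels at diagonal corners
- dowel_big (a point): foot of the thicker dowel, on its axis, in the joint face, at x 22, y 42 mm of the housing. The dowel is 14 mm in diameter for 7 mm, then tapers to 5 mm at 14 mm height
- dowel_small (a point): foot of the thinner dowel, on its axis, in the joint face, at x -22, y -42 mm of the housing. 10 mm in diameter for 7 mm, then tapers to 1 mm at 14 mm height
- cover: upper half, loose, aluminium, 0.3 to 0.5 kg: flange 80 (x) x 110 (y) x 14 mm with two through holes; on it a cap 60 (x) x 36 (y) mm, its +y and -y sides flat and upright from 14 to 44 mm, domed to 62 mm: grasp these sides. Origin at the centre of its flat underside, z up; lies right way up, yaw up to 0.6 rad. Seated: same x, y, yaw as housing, underside 52 mm above the table
- cover_center (a point): point on the upper half's centre line, 31 mm above its underside (half-way up), axes as the upper half
- hole_big (a point): centre of the larger hole (16 mm diameter) at the upper half's underside, at x 22, y 42 mm of its frame; takes the thicker dowel
- hole_small (a point): centre of the smaller hole (12 mm diameter) at the upper half's underside, at x -22, y -42 mm of its frame; takes the thinner dowel
- screwdriver: bystander, leave alone: a screwdriver lying on the table
- wrench: bystander, leave alone: an open-ended wrench lying on the table
- bobbin: bystander, leave alone: an empty white flanged bobbin, 60 mm diameter, 120 mm tall, standing
- cone_tube: bystander, leave alone: a cardboard cone tube, 68 mm diameter at its foot, 150 mm tall, standing
- screw_tray: bystander, leave alone: an open grey plastic tray 90 x 120 x 30 mm
- blank_plate: bystander, leave alone: a square aluminium plate 70 x 70 x 10 mm with one central hole, lying flat
- mug: bystander, leave alone: a white mug, 80 mm diameter, 90 mm tall
There are look-alikes about, which are no part of the job. Leave any orange or turquoise look-alike of the cover alone.

How it is judged (in metres and radians):
On the way, in this order (a step that is already met when the one before it is completed fails the run):
1. the bolt is slid home into its keeper (value of joint bolt above 0.044 m), for 0.2 s.
2. the upper half sits on both dowels, flush on the lower half (horizontal distance between hole_big and dowel_big below 0.003 m and z of hole_big in the frame of dowel_big between -0.002 and 0.002 m and horizontal distance between hole_small and dowel_small below 0.003 m and z of hole_small in the frame of dowel_small between -0.002 and 0.002 m), for 0.2 s.
At the end, for the whole second after the job is handed in: Bolt home (0.044 m or more); each hole within 3 mm of its dowel sideways and 2 mm of the joint face in height; lower half still in its nest (4 mm, 3 mm up, 0.05 rad); fingers on the upper half, which is at rest, carried by nothing else and pressed on the lower half with 10 to 60 N (all of step 2 and value of joint bolt above 0.044 m and horizontal distance between housing and jig below 0.004 m and z of housing in the frame of jig below 0.015 m and angle between housing's own z axis and vertical below 0.05 rad and contact force between cover and housing between 10 and 60 N and contact force between the fingers and cover above 3 N and contact force between cover and jig below 0.5 N and linear speed of cover below 0.02 m/s); the arm keeps its last pose, push and grip.
It fails at once if the upper half is dropped (falls faster than 0.5 m/s out of the fingers) (linear speed of cover above 0.5 m/s and contact force between the fingers and cover below 0.5 N).
It fails at once if a bystander is shifted by more than 30 mm (distance of any of screwdriver, wrench, bobbin, cone_tube, screw_tray, blank_plate, mug from where it was at the start of the episode above 0.03 m).
It also fails if it takes over 48 s, if anything falls off the work surface, if the arm or the gripper's body presses on something with over 40 N, if the wrist force passes 120 N, or if a joint passes its speed limit or range.

### The arm

A 6-joint arm with a two-finger parallel gripper is mounted at the origin on the work surface. World frame = base frame: x ahead of the robot, y to its left, z up, the work surface at z = 0. Lengths are in mm, angles in rad, forces in N, time in s.
With the tool pointing down it reaches from about 350 to 775 mm from the base axis. Payload 7.3 kg.
Tool frame: the origin (TCP) lies at the very end of the fingers, on their centre line; the grasp point (between the pads) lies 19 mm behind it; z points along the fingers, y is the line along which they close (so a half turn about z gives the same grasp; the last joint's range is limited). The gripper opens to 92 mm and grips with 3 to 60 N. Pads are 19 mm wide; open, the fingers measure 130 mm over their backs; the gripper's body (75 mm by 190 mm) begins 47 mm behind the grasp point.
Start: joints at [1.042, 0.342, 1.524, -0, 1.275, -0.146], TCP at [196.085, 487.027, 226.741] pointing down, gripper open.
Joint ranges: [-2.53, 2.53], [-0.77, 2.02], [0.04, 2.7], [-1, 4.14], [0.28, 2.66], [-3.11, 3.11]. Speed limits (rad/s): [2.57, 2.57, 3.14, 3.14, 3.14, 3.14].

### API

Orientations are given as [roll, pitch, yaw] about the fixed x, y, z axes, in that order (R = Rz(yaw) Ry(pitch) Rx(roll)).
In Python, from plant import bot gives the robot as it stands.
- The arm moves only by the tool jog_arm, never from a script. Its argument "targets" is a list of rows, each an object with "xyz": the shift along the tool's x, y, z as a fraction of full scale, a list of three; "spin": the turn about the tool's z as a fraction of full scale. In form: [{"xyz": [x, y, z], "spin": spin}, ...]. A call has exactly 10 rows; each row shifts and turns the commanded pose from where the row before left it, along the tool's axes as they then stand; what a row does not reach is not made up. Full scale, the value 1, is 80 mm for a shift and 0.1 rad for a turn. A row lasts 1/8 s, in which the tool goes at most 62.5 mm and 10.7 degrees, less where a joint would pass 70% of its speed; a pose out of reach is approached as far as the arm can. A call with a number of a shift or a turn outside -1 to 1 is refused whole. A call with a gripper value outside its range is refused whole. "gripper" is the opening in per cent of the stroke, from 0 (shut) to 100 (fully open), set as the call begins (left out, the last holds). The fingers move at their own pace and stop on an object; the grip force is fixed at half the most. Time passes only in rows, so rows that do not move let the fingers close, or fill a call up. It gives the time, the measured TCP pose, the force, the opening and the grip force at its end, in the units of the state.
- bot.get_obs(): the state, without advancing time (a new reading comes with each control period).
- bot.capture(name): name is "scene" or "top"; returns the picture (384x512x3 uint8, blue, green, red); there is no depth.
- bot.get_calibration(name): a dict with "vfov" (degrees; the focal length in pixels is half the picture's height over the tangent of half this angle, whatever the lens; pixels are square), "cx", "cy" (the principal point, pixels), "eye" and "rotation" of the camera in the world. Camera axes: x right, y down, z forward; pixel columns grow to the right and rows downward; lengths in mm; the calibration is good to about 2 mm. A picture is of the moment at which its call begins. get_calibration takes no time and is no camera call.
- bot.close_job(): hands the job in; it is judged then, once.
The state is a dict: "time": time; "joint_positions": joint angles; "dq": joint speeds; "tau": joint torques, N m; "tool_pos": TCP position; "tcp_rot": TCP orientation; "contact_force": force on the tool from outside, world axes, zero at the start; "moment": the same for the moment, N m; "grip_width": finger opening in mm; "finger_force": force on a finger pad.
Only numpy, scipy, OpenCV 4.12 (cv2) and the standard library are available. Lean on these libraries where they do the work, as an engineer would, in place of code of your own. Each camera call takes 0.05 s, during which the arm holds its last target. There are 200 camera calls.

## Working session

There is one attempt and no reset: what is moved stays moved. The work goes in short steps, Python scripts to look and compute and a tool call to move; the robot and the scene stay as the last step left them, time stands still between calls to the robot, and variables do not carry over. Pictures are saved under pics/ and viewed, at most 10 in all, crops included, and the job is handed in when it is done.

Besides the shell and the picture viewer there is one more tool, called after ">>>" as a command line: name --argument value ..., lists and objects as JSON in quotes. jog_arm: Moves the arm, as the interface text tells. Shift numbers are shares of 80 mm and turn numbers shares of 0.1 rad, none past 1 either way. Its arguments: {"type":"object","properties":{"targets":{"type":"array","items":{"type":"object","properties":{"xyz":{"type":"array","items":{"type":"number"}},"spin":{"type":"number"}}}},"gripper":{"type":"number"}},"required":["targets"]}

```bash
mkdir -p pics
cat > h.py <<'E'
import numpy as np, cv2
from plant import bot
def snap(n,f):
    im=bot.capture(n); cv2.imwrite(f'pics/{f}.png',im); return im
def ray(n,u,v):
    c=bot.get_calibration(n); f=192/np.tan(np.radians(c['vfov'])/2)
    R=np.array(c['rotation']); 
    return np.array(c['eye']), R@np.array([(u-c['cx'])/f,(v-c['cy'])/f,1.])
def at(n,u,v,z):
    e,d=ray(n,u,v); return e+d*(z-e[2])/d[2]
def proj(n,p):
    c=bot.get_calibration(n); f=192/np.tan(np.radians(c['vfov'])/2)
    q=np.array(c['rotation']).T@(np.array(p)-np.array(c['eye'])); return [c['cx']+f*q[0]/q[2],c['cy']+f*q[1]/q[2]]
E
python3 - <<'E'
from h import *
a=snap('top','t0');b=snap('scene','s0')
cv2.imwrite('pics/t0b.png',cv2.resize(a,(800,600),interpolation=cv2.INTER_CUBIC))
for n in('top','scene'):print(bot.get_calibration(n))
print(bot.get_obs())
E
```

```text
{'vfov': 46.1465268911642, 'cx': 260.7911093897153, 'cy': 193.47371808308833, 'eye': array([ 473.62572272,    4.10158528, 1247.3186895 ]), 'rotation': array([-3.09163866e+00, -1.07867530e-03, -1.58743137e+00])}
{'vfov': 47.9171298926444, 'cx': 259.37450421203476, 'cy': 199.48767498383768, 'eye': array([1658.61406948,  -81.78395901, 1021.71953569]), 'rotation': array([-2.2698682 , -0.00853429,  1.49413742])}
{'time': 0.1, 'joint_positions': array([ 1.04200740e+00,  3.42645588e-01,  1.52492010e+00, -3.43252918e-05,
        1.27544416e+00, -1.46014148e-01]), 'dq': array([-0.00135984, -0.00116553, -0.00205896, -0.00041034,  0.00119341,
        0.00059232]), 'tau': array([ 5.67727257e-04, -4.32004309e+01, -2.44692421e+01,  7.19498936e-02,
        5.25375805e-02, -7.22301911e-05]), 'tool_pos': array([195.88850206, 486.67821744, 226.11883719]), 'tcp_rot': array([-3.14018576e+00, -1.73721239e-04,  2.75882776e+00]), 'contact_force': array([ 0.43475536, -0.47965644, -0.16955497]), 'moment': array([0.01982053, 0.00528698, 0.01932967]), 'finger_force': 0.0, 'grip_width': 91.5215635748674}
```

View pics/t0b.png

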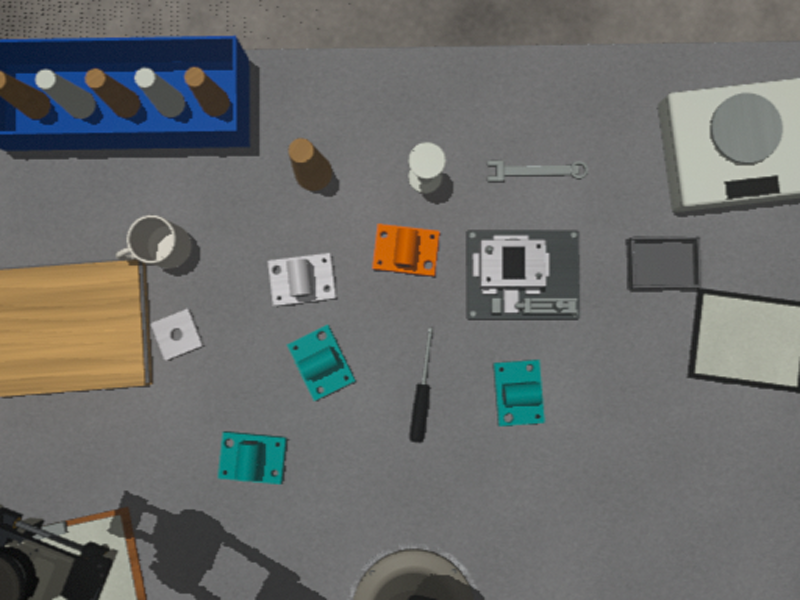

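View pics/s0.png

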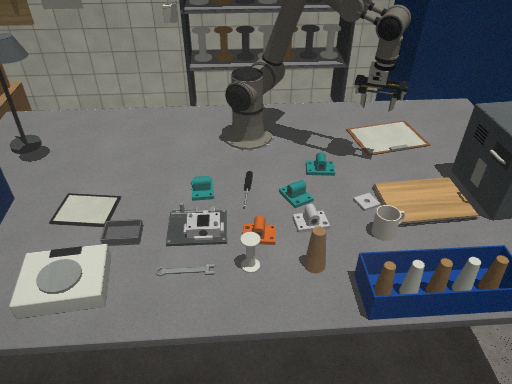

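The top view (800x600 scale) shows the grey cover at about (302,279), the jig at (522,275), orange and teal decoys, and the screwdriver at (422,385). I'll zoom in on the cover and jig.

```bash
cat >> h.py <<'E'
from scipy.spatial.transform import Rotation as Ro
_g=bot.get_calibration
class B: pass
def cal(n):
    c=dict(_g(n)); c['rotation']=Ro.from_euler('xyz',c['rotation']).as_matrix(); return c
def ray(n,u,v):
    c=cal(n); f=192/np.tan(np.radians(c['vfov'])/2)
    return np.array(c['eye']), c['rotation']@np.array([(u-c['cx'])/f,(v-c['cy'])/f,1.])
def proj(n,p):
    c=cal(n); f=192/np.tan(np.radians(c['vfov'])/2)
    q=c['rotation'].T@(np.array(p)-c['eye']); return np.array([c['cx']+f*q[0]/q[2],c['cy']+f*q[1]/q[2]])
E
python3 - <<'E'
from h import *
a=cv2.imread('pics/t0.png')
A=cv2.resize(a[155:205,165:225],None,fx=7,fy=7,interpolation=cv2.INTER_CUBIC)
Bq=cv2.resize(a[143:209,294:374],None,fx=7,fy=7,interpolation=cv2.INTER_CUBIC)[:,:]
cv2.imwrite('pics/c1.png',Bq); cv2.imwrite('pics/c2.png',A)
print(at('top',302/1.5625,279/1.5625,30),at('top',522/1.5625,275/1.5625,12),proj('top',[0,0,0]),proj('scene',[0,0,0]))
E
```

```text
[577.92241979 183.91526727  30.        ] [ 580.11998094 -200.57548      12.        ] [264.71290449 390.84896604] [247.227526   135.27848802]
```

View pics/c1.png

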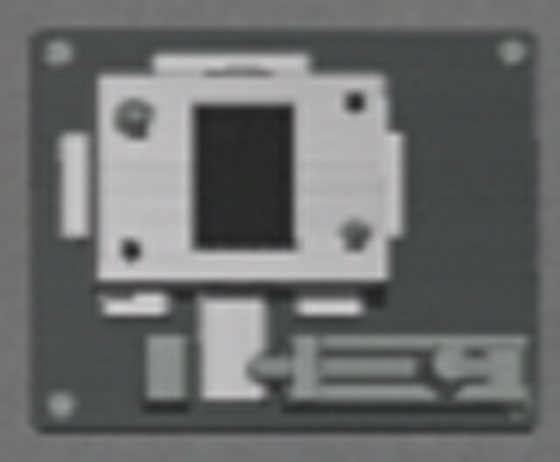

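View pics/c2.png

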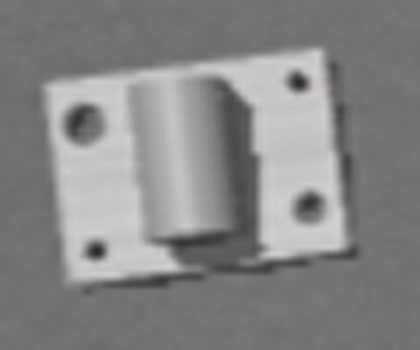

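The jig crop has its plate corners at (33,32), (538,32), (540,430) and (30,430). The big dowel is at (135,118), the small dowel at (355,235) and the knob at about (455,360). In the cover crop the big hole is at (85,122) and the small hole at (310,207), so the jig's yaw is near 0 and the cover's is near +0.13. Next I fit both poses.

```bash
cat >> h.py <<'E'
def fit(name,obj,pix,z):  # planar pose from image points
    from scipy.optimize import least_squares
    def r(p):
        c,s=np.cos(p[2]),np.sin(p[2])
        return np.concatenate([proj(name,[p[0]+c*o[0]-s*o[1],p[1]+s*o[0]+c*o[1],z+o[2]])-q for o,q in zip(obj,pix)])
    s=least_squares(r,[580,0,0],x_scale=[100,100,1]); return s.x,np.abs(s.fun).max()
def go(p,yaw):
    o=bot.get_obs(); R=Ro.from_euler('xyz',o['tcp_rot']).as_matrix()
    d=R.T@(np.array(p)-o['tool_pos'])
    dy=(yaw-o['tcp_rot'][2]+np.pi)%(2*np.pi)-np.pi
    print('shift/80 tool:',np.round(d/80,3),'spin/0.1:',round(-dy/0.1,2))
E
python3 - <<'E'
from h import *
J=lambda l:[((u+.5)/7-.5+294,(v+.5)/7-.5+143) for u,v in l]
C=lambda l:[((u+.5)/7-.5+165,(v+.5)/7-.5+155) for u,v in l]
print('plate',fit('top',[(62,76,0),(62,-122,0),(-95,-122,0),(-95,76,0)],J([(33,32),(538,32),(540,430),(30,430)]),12))
print('hous',fit('top',[(40,55,0),(40,-55,0),(-40,-55,0),(-40,55,0)],J([(97,76),(387,76),(388,280),(97,280)]),52))
print('dow',fit('top',[(22,42,10),(-22,-42,10)],J([(133,115),(355,233)]),52))
print('cov',fit('top',[(40,55,0),(40,-55,0),(-40,-55,0),(-40,55,0)],C([(45,85),(322,49),(350,250),(68,280)]),14))
print('covholes',fit('top',[(22,42,0),(-22,-42,0)],C([(85,122),(310,206)]),14))
for p in [(455,355),(450,360)]: print('knob',at('top',*J([p])[0],68))
print('tip',at('top',*J([(248,367)])[0],26))
E
```

```text
plate (array([ 5.98498777e+02, -1.78617878e+02, -2.02389614e-02]), np.float64(0.4868608092938871))
hous (array([ 5.98369473e+02, -1.78762820e+02, -1.83643524e-02]), np.float64(0.42601380801446))
dow (array([ 5.98782248e+02, -1.77888885e+02, -2.58999642e-02]), np.float64(0.027969088041970736))
cov (array([5.80146321e+02, 1.88106157e+02, 1.07319340e-01]), np.float64(0.6147942855896815))
covholes (array([5.80868175e+02, 1.87648441e+02, 1.08512648e-01]), np.float64(0.07280572979823319))
knob [ 528.8019953  -254.35342891   68.        ]
knob [ 526.95964888 -252.43016816   68.        ]
tip [ 527.44213134 -183.1927894    26.        ]
```

>>> jog_arm --gripper 0 --targets '[{"xyz":[0,0,0],"spin":-0.9},{"xyz":[0,0,0],"spin":-0.9},{"xyz":[0,0,0],"spin":-0.9},{"xyz":[0,0,0],"spin":-0.92},{"xyz":[-0.6,-0.4,0],"spin":0},{"xyz":[-0.6,-0.4,0],"spin":0},{"xyz":[-0.6,-0.4,0],"spin":0},{"xyz":[-0.6,-0.4,0],"spin":0},{"xyz":[-0.6,-0.4,0],"spin":0},{"xyz":[-0.6,-0.4,0],"spin":0}]'

```text
time: 1.35
tool_pos: [481.2, 287.8, 226.4]
tcp_rot: [3.142, -0.001, 3.121]
contact_force: [1.0, 0.2, 0.6]
grip_width: 1.0
finger_force: 0.0
```

```bash
python3 -c "
from h import *
o=bot.get_obs();print(o['tool_pos'],o['tcp_rot'],o['time']);go([523.8,-305,100],3.1206)"
```

```text
[481.22975633 287.75135711 226.4133277 ] [ 3.14157611e+00 -6.27952601e-04  3.12069554e+00] 1.35
shift/80 tool: [-0.688 -7.397  1.58 ] spin/0.1: 0.0
```

>>> jog_arm --targets '[{"xyz":[-0.06,-0.74,0],"spin":0},{"xyz":[-0.06,-0.74,0],"spin":0},{"xyz":[-0.06,-0.74,0],"spin":0},{"xyz":[-0.06,-0.74,0],"spin":0},{"xyz":[-0.06,-0.74,0],"spin":0},{"xyz":[-0.06,-0.74,0],"spin":0},{"xyz":[-0.06,-0.74,0],"spin":0},{"xyz":[-0.06,-0.74,0.2],"spin":0},{"xyz":[-0.06,-0.74,0.3],"spin":0},{"xyz":[-0.06,-0.74,0.3],"spin":0}]'

```text
time: 2.6
tool_pos: [515.3, -302.8, 162.9]
tcp_rot: [3.141, -0.0, 3.121]
contact_force: [-0.4, -0.1, 0.4]
grip_width: 0.1
finger_force: 0.0
```

```bash
python3 -c "
from h import *
o=bot.get_obs();print(o['tool_pos'],o['tcp_rot'],o['time']);go([523.8,-306,45],3.1206)"
```

```text
[ 515.2792872  -302.75585032  162.92112235] [ 3.14124319e+00 -1.94127280e-05  3.12056675e+00] 2.6
shift/80 tool: [-0.107 -0.039  1.474] spin/0.1: -0.0
```

>>> jog_arm --targets '[{"xyz":[-0.1,-0.03,0.5],"spin":0},{"xyz":[0,0,0.5],"spin":0},{"xyz":[0,0,0.46],"spin":0},{"xyz":[0,0,0],"spin":0},{"xyz":[0,0.1,0],"spin":0},{"xyz":[0,0.1,0],"spin":0},{"xyz":[0,0.1,0],"spin":0},{"xyz":[0,0.1,0],"spin":0},{"xyz":[0,0.1,0],"spin":0},{"xyz":[0,0,0],"spin":0}]'

```text
time: 3.85
tool_pos: [524.5, -262.7, 47.3]
tcp_rot: [3.141, 0.0, 3.121]
contact_force: [0.5, -0.5, -0.0]
grip_width: 0.4
finger_force: 0.0
```

```bash
python3 -c "
from h import *
a=snap('top','t1')
cv2.imwrite('pics/c3.png',cv2.resize(a[120:220,280:400],None,fx=5,fy=5,interpolation=cv2.INTER_CUBIC))"
```

```text
(no output)
```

View pics/c3.png

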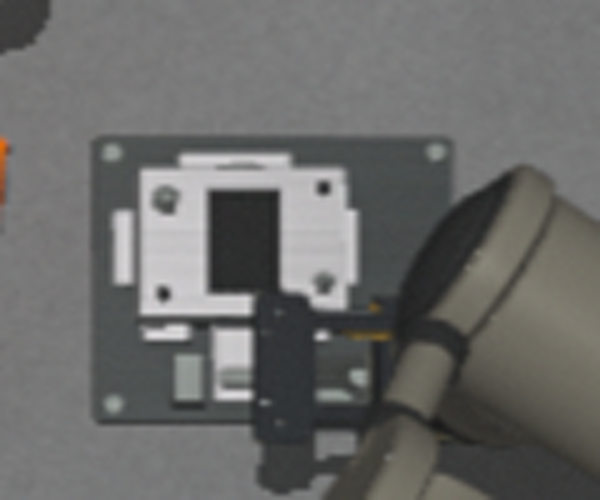

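```bash
python3 -c "
from h import *
f=lambda p:np.round((proj('top',p)-[280,120]+.5)*5)
print(f([524.5,-262.7,47]),f([524.5,-262.7,130]),f([524.5,-262.7,200]))
for y in(-80,-75,-50,-40,-30): print(y,f([525,-177+y,68]))
o=bot.get_obs();print(o['tool_pos'],o['contact_force'],o['joint_positions'])
"
```

```text
[403. 379.] [440. 371.] [475. 364.]
-80 [401. 376.]
-75 [391. 376.]
-50 [343. 377.]
-40 [324. 377.]
-30 [305. 378.]
[ 524.22733407 -262.8540866    46.97824575] [ 0.4268444  -0.87514014 -0.24970901] [-5.95652814e-01  6.43639302e-01  1.56270703e+00  5.12932607e-04
  9.35981065e-01 -2.14631571e+00]
```

The dark bar at (290,370) is the gripper's shadow. The knob is now at (358,378) and the bolt tip at (220,378), so the bolt has moved about 15 mm. I'll keep pushing.

>>> jog_arm --targets '[{"xyz":[0,0.06,0],"spin":0},{"xyz":[0,0.06,0],"spin":0},{"xyz":[0,0.06,0],"spin":0},{"xyz":[0,0.06,0],"spin":0},{"xyz":[0,0.04,0],"spin":0},{"xyz":[0,0,0],"spin":0},{"xyz":[0,0,0],"spin":0},{"xyz":[0,0,0],"spin":0},{"xyz":[0,0,0],"spin":0},{"xyz":[0,0,0],"spin":0}]'

```text
time: 5.15
tool_pos: [524.8, -241.1, 47.0]
tcp_rot: [3.141, 0.0, 3.121]
contact_force: [0.3, 0.6, -0.2]
grip_width: 0.4
finger_force: 0.0
```

>>> jog_arm --targets '[{"xyz":[0,0.04,0],"spin":0},{"xyz":[0,0.04,0],"spin":0},{"xyz":[0,0.03,0],"spin":0},{"xyz":[0,0,0],"spin":0},{"xyz":[0,0,0],"spin":0},{"xyz":[0,0,0],"spin":0},{"xyz":[0,0,0],"spin":0},{"xyz":[0,0,0],"spin":0},{"xyz":[0,0,0],"spin":0},{"xyz":[0,0,0],"spin":0}]'

```text
time: 6.4
tool_pos: [525.1, -238.9, 47.5]
tcp_rot: [-3.132, 0.002, 3.121]
contact_force: [-4.2, -25.6, -6.2]
grip_width: 0.5
finger_force: 12.6
```

```bash
python3 -c "
from h import *
a=snap('top','t2')
cv2.imwrite('pics/c4.png',cv2.resize(a[140:215,290:380],None,fx=6,fy=6,interpolation=cv2.INTER_CUBIC))
f=lambda p:np.round((proj('top',p)-[290,140]+.5)*6)
for y in(-75,-50,-40,-30): print(y,f([525,-177+y,68]))"
```

```text
-75 [409. 331.]
-50 [352. 332.]
-40 [329. 333.]
-30 [306. 333.]
```

View pics/c4.png

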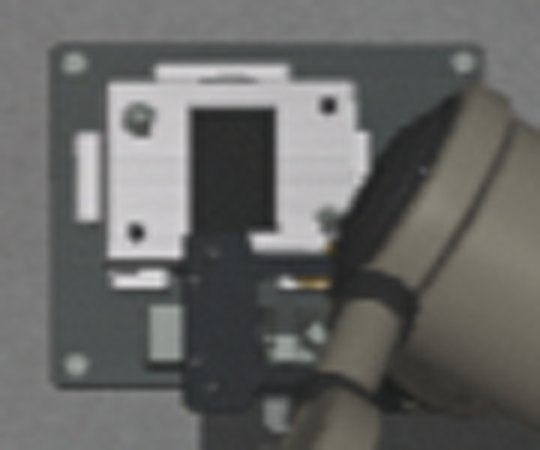

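The wrench reads -25.6 N, so the bolt has reached its end stop. I'll back off, lift, and go to the cover.

>>> jog_arm --targets '[{"xyz":[0,-0.25,0],"spin":0},{"xyz":[0,-0.1,-0.4],"spin":0},{"xyz":[0,0,-0.7],"spin":0},{"xyz":[0,0,-0.7],"spin":0},{"xyz":[-0.05,0.7,0],"spin":0},{"xyz":[-0.05,0.7,0],"spin":0},{"xyz":[-0.05,0.7,0],"spin":0},{"xyz":[-0.1,0.7,0],"spin":0},{"xyz":[-0.1,0.7,0],"spin":0},{"xyz":[-0.1,0.7,0],"spin":0}]'

```text
time: 7.7
tool_pos: [567.4, 76.9, 191.3]
tcp_rot: [3.141, 0.0, 3.121]
contact_force: [1.0, -0.4, 0.5]
grip_width: 0.8
finger_force: 0.0
```

```bash
python3 -c "
from h import *
a=snap('top','t3')
cv2.imwrite('pics/c5.png',cv2.resize(a[140:215,290:380],None,fx=6,fy=6,interpolation=cv2.INTER_CUBIC))
f=lambda p:np.round((proj('top',p)-[290,140]+.5)*6)
for y in(-50,-40,-30): print(y,f([525,-177+y,68]))
go([580.5,187.9,100],3.2496)"
```

```text
-50 [352. 332.]
-40 [329. 333.]
-30 [306. 333.]
shift/80 tool: [-0.138  1.302  1.146] spin/0.1: -1.25
```

View pics/c5.png

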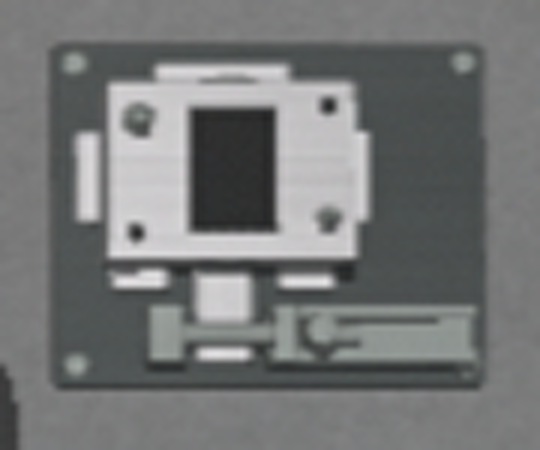

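The bolt now spans the gap into the keeper, with the knob at (320,330).

>>> jog_arm --gripper 66 --targets '[{"xyz":[-0.06,0.65,0.2],"spin":0},{"xyz":[-0.07,0.6,0.2],"spin":0},{"xyz":[0,0,0.4],"spin":-0.65},{"xyz":[0,0,0.35],"spin":-0.6},{"xyz":[0,0,0],"spin":0},{"xyz":[0,0,0],"spin":0},{"xyz":[0,0,0],"spin":0},{"xyz":[0,0,0],"spin":0},{"xyz":[0,0,0],"spin":0},{"xyz":[0,0,0],"spin":0}]'

```text
time: 9.0
tool_pos: [579.9, 174.7, 99.3]
tcp_rot: [3.141, 0.0, -3.037]
contact_force: [0.1, 0.6, -0.3]
grip_width: 60.6
finger_force: 0.0
```

```bash
python3 -c "
from h import *
o=bot.get_obs();print(o['tool_pos'],o['tcp_rot']);go([580.5,187.9,18],3.2496)"
```

```text
[579.87660135 174.68752129  99.2841421 ] [ 3.14146353e+00  2.66011030e-04 -3.03749441e+00]
shift/80 tool: [-0.025  0.163  1.016] spin/0.1: -0.04
```

>>> jog_arm --targets '[{"xyz":[-0.025,0.16,0],"spin":-0.04},{"xyz":[0,0,0.35],"spin":0},{"xyz":[0,0,0.35],"spin":0},{"xyz":[0,0,0.2],"spin":0},{"xyz":[0,0,0.1],"spin":0},{"xyz":[0,0,0],"spin":0},{"xyz":[0,0,0],"spin":0},{"xyz":[0,0,0],"spin":0},{"xyz":[0,0,0],"spin":0},{"xyz":[0,0,0],"spin":0}]'

```text
time: 10.25
tool_pos: [580.6, 187.6, 19.3]
tcp_rot: [3.142, 0.0, -3.033]
contact_force: [-0.0, 0.2, 0.7]
grip_width: 60.6
finger_force: 0.0
```

>>> jog_arm --gripper 0 --targets '[{"xyz":[0,0,0],"spin":0},{"xyz":[0,0,0],"spin":0},{"xyz":[0,0,0],"spin":0},{"xyz":[0,0,0],"spin":0},{"xyz":[0,0,0],"spin":0},{"xyz":[0,0,0],"spin":0},{"xyz":[0,0,0],"spin":0},{"xyz":[0,0,0],"spin":0},{"xyz":[0,0,0],"spin":0},{"xyz":[0,0,0],"spin":0}]'

```text
time: 11.5
tool_pos: [580.5, 187.6, 19.1]
tcp_rot: [3.142, 0.0, -3.033]
contact_force: [-0.0, -1.7, -0.1]
grip_width: 35.7
finger_force: 30.0
```

Gripped at 35.7 mm with 30 N. Now lift.

>>> jog_arm --targets '[{"xyz":[0,0,-0.1],"spin":0},{"xyz":[0,0,-0.3],"spin":0},{"xyz":[0,0,-0.5],"spin":0},{"xyz":[0,0,-0.4],"spin":0},{"xyz":[0,0,-0.2],"spin":0.4},{"xyz":[0,0,0],"spin":0.6},{"xyz":[0,0,0],"spin":0.3},{"xyz":[0,0,0],"spin":0},{"xyz":[0,0,0],"spin":0},{"xyz":[0,0,0],"spin":0}]'

```text
time: 12.75
tool_pos: [580.4, 187.6, 138.9]
tcp_rot: [-3.142, -0.0, 3.12]
contact_force: [-0.3, -0.9, -4.9]
grip_width: 35.9
finger_force: 30.0
```

```bash
python3 -c "
from h import *
o=bot.get_obs();print(o['tool_pos'],o['tcp_rot'],o['contact_force'],o['grip_width']);go([598.6,-178.4,110],3.1206)"
```

```text
[580.4036741  187.60681419 138.90377953] [-3.14157094e+00 -3.93726909e-04  3.12020778e+00] [-0.26789218 -0.86741043 -4.92223082] 35.91012048067015
shift/80 tool: [-0.325 -4.569  0.361] spin/0.1: -0.0
```

>>> jog_arm --targets '[{"xyz":[-0.02,-0.25,0],"spin":0},{"xyz":[-0.04,-0.5,0],"spin":0},{"xyz":[-0.04,-0.6,0],"spin":0},{"xyz":[-0.04,-0.65,0],"spin":0},{"xyz":[-0.04,-0.65,0],"spin":0},{"xyz":[-0.04,-0.65,0],"spin":0},{"xyz":[-0.04,-0.6,0],"spin":0},{"xyz":[-0.04,-0.45,0],"spin":0},{"xyz":[-0.02,-0.2,0],"spin":0},{"xyz":[0,0,0],"spin":0}]'

```text
time: 14.0
tool_pos: [597.8, -178.0, 138.9]
tcp_rot: [3.141, -0.0, 3.118]
contact_force: [0.1, 0.9, -4.5]
grip_width: 36.2
finger_force: 30.0
```

```bash
python3 -c "
from h import *
o=bot.get_obs();print(o['tool_pos'],o['tcp_rot'],o['contact_force'],o['grip_width']);go([598.6,-178.4,90],3.1206)"
```

```text
[ 597.76470393 -177.98022445  138.87555639] [ 3.14129886e+00 -2.85879812e-04  3.11786818e+00] [ 0.10649717  0.86732364 -4.486505  ] 36.24494831632394
shift/80 tool: [-0.011 -0.005  0.611] spin/0.1: -0.03
```

>>> jog_arm --targets '[{"xyz":[-0.01,-0.005,0],"spin":-0.03},{"xyz":[0,0,0.25],"spin":0},{"xyz":[0,0,0.25],"spin":0},{"xyz":[0,0,0.12],"spin":0},{"xyz":[0,0,0.04],"spin":0},{"xyz":[0,0,0.04],"spin":0},{"xyz":[0,0,0.04],"spin":0},{"xyz":[0,0,0],"spin":0},{"xyz":[0,0,0],"spin":0},{"xyz":[0,0,0],"spin":0}]'

```text
time: 15.25
tool_pos: [599.0, -177.4, 80.1]
tcp_rot: [-3.142, 0.0, 3.123]
contact_force: [-0.6, -0.7, -4.2]
grip_width: 35.8
finger_force: 30.0
```

>>> jog_arm --targets '[{"xyz":[0,0,0.02],"spin":0},{"xyz":[0,0,0.02],"spin":0},{"xyz":[0,0,0.02],"spin":0},{"xyz":[0,0,0.01],"spin":0},{"xyz":[0,0,0],"spin":0},{"xyz":[0,0,0],"spin":0},{"xyz":[0,0,0],"spin":0},{"xyz":[0,0,0],"spin":0},{"xyz":[0,0,0],"spin":0},{"xyz":[0,0,0],"spin":0}]'

```text
time: 16.5
tool_pos: [599.5, -178.6, 74.6]
tcp_rot: [-3.14, 0.002, 3.123]
contact_force: [0.5, -6.4, -0.7]
grip_width: 35.4
finger_force: 30.0
```

>>> jog_arm --targets '[{"xyz":[0,-0.01,0],"spin":0},{"xyz":[0,0,0],"spin":0},{"xyz":[0,0,0.02],"spin":0},{"xyz":[0,0,0.01],"spin":0},{"xyz":[0,0,0],"spin":0},{"xyz":[0,0,0],"spin":0},{"xyz":[0,0,0],"spin":0},{"xyz":[0,0,0],"spin":0},{"xyz":[0,0,0],"spin":0},{"xyz":[0,0,0],"spin":0}]'

```text
time: 17.75
tool_pos: [599.3, -178.7, 72.1]
tcp_rot: [-3.14, 0.001, 3.123]
contact_force: [1.6, -5.5, -1.5]
grip_width: 35.7
finger_force: 30.0
```

Moving down with only a light side force. I'll ease y a little more and press.

>>> jog_arm --targets '[{"xyz":[0,-0.006,0],"spin":0},{"xyz":[0,0,0.01],"spin":0},{"xyz":[0,0,0.01],"spin":0},{"xyz":[0,0,0],"spin":0},{"xyz":[0,0,0],"spin":0},{"xyz":[0,0,0],"spin":0},{"xyz":[0,0,0],"spin":0},{"xyz":[0,0,0],"spin":0},{"xyz":[0,0,0],"spin":0},{"xyz":[0,0,0],"spin":0}]'

```text
time: 19.0
tool_pos: [599.3, -178.8, 71.1]
tcp_rot: [-3.141, 0.001, 3.123]
contact_force: [0.8, -4.4, 6.0]
grip_width: 36.2
finger_force: 30.0
```

>>> jog_arm --targets '[{"xyz":[0,0,0.008],"spin":0},{"xyz":[0,0,0],"spin":0},{"xyz":[0,0,0],"spin":0},{"xyz":[0,0,0],"spin":0},{"xyz":[0,0,0],"spin":0},{"xyz":[0,0,0],"spin":0},{"xyz":[0,0,0],"spin":0},{"xyz":[0,0,0],"spin":0},{"xyz":[0,0,0],"spin":0},{"xyz":[0,0,0],"spin":0}]'

```text
time: 20.25
tool_pos: [599.3, -178.8, 71.1]
tcp_rot: [-3.141, 0.002, 3.123]
contact_force: [-0.9, -4.1, 9.6]
grip_width: 35.5
finger_force: 30.0
```

```bash
python3 -c "
from h import *
a=snap('scene','s1')
cv2.imwrite('pics/c6.png',cv2.resize(a[170:270,150:270],None,fx=5,fy=5,interpolation=cv2.INTER_CUBIC))"
```

```text
(no output)
```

View pics/c6.png

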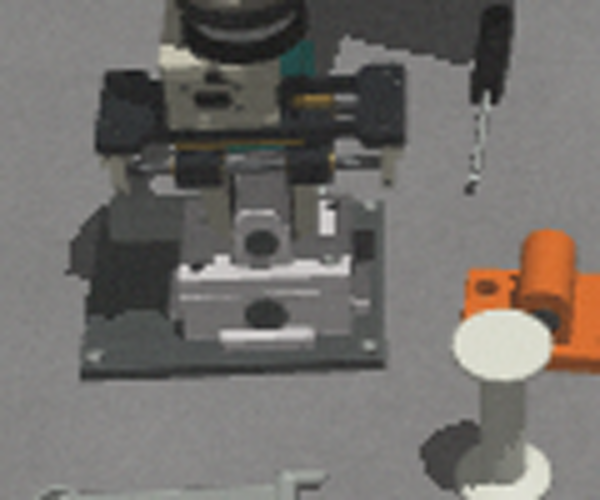

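The crop shows the cover flush on the lower half, with an even joint line at about (180-350, 295), and z held at 71.1 as the force rose. Now to bring the press to about 20 N.

>>> jog_arm --targets '[{"xyz":[0,0,0.013],"spin":0},{"xyz":[0,0,0],"spin":0},{"xyz":[0,0,0],"spin":0},{"xyz":[0,0,0],"spin":0},{"xyz":[0,0,0],"spin":0},{"xyz":[0,0,0],"spin":0},{"xyz":[0,0,0],"spin":0},{"xyz":[0,0,0],"spin":0},{"xyz":[0,0,0],"spin":0},{"xyz":[0,0,0],"spin":0}]'

```text
time: 21.55
tool_pos: [599.3, -178.8, 71.0]
tcp_rot: [-3.141, 0.002, 3.123]
contact_force: [-4.2, -3.4, 15.4]
grip_width: 35.5
finger_force: 30.0
```

Net contact is about 20 N (15.4 N measured plus the cover's 4.5 N weight), and the pose is steady, so I'm handing in.

```bash
python3 -c "
from h import *
print(bot.close_job())"
```

```text
the job is handed in; nothing more can be done
None
```

The job is handed in (no verdict was returned): the bolt is home in its keeper, and the upper half sits flush on both dowels, still gripped and pressed down with about 20 N.

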